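# Sort the keys and padlock at the duty desk

### The job

Sort the things lying on the duty desk: put both blue-headed keys in the blue tray, both yellow-headed keys in the yellow tray (whatever metal the blade is) and the padlock in the grey tray. Each must end up lying flat on the floor of its tray, wholly inside it, with the two keys of a tray side by side and neither resting on nor pressing against the other. Leave the pen cup and the roll of tape where they are.

Things in the scene. Friction and masses are not known exactly. Their poses are not given: they have to be found in the camera images.
- blue_brass_head (a point): Mid-point of the blue plastic head of a loose key, 30 g, with brass (golden) blade, flat on the desk at any yaw. Head 40 (x) x 28 (y) x 11 (z) mm, white label on top; blade 9 mm wide (teeth add 4), 3 thick, at mid-height, along +x. Whole key 85 mm: from 20 mm behind this point to 65 ahead. x along the blade, z up; this point starts 5.5 mm up.
- blue_steel_head (a point): Mid-point of the blue plastic head of a loose key, 30 g, with steel (silvery) blade, flat on the desk at any yaw. Head 40 (x) x 28 (y) x 11 (z) mm, white label on top; blade 9 mm wide (teeth add 4), 3 thick, at mid-height, along +x. Whole key 85 mm: from 20 mm behind this point to 65 ahead. x along the blade, z up; this point starts 5.5 mm up.
- yellow_brass_head (a point): Mid-point of the yellow plastic head of a loose key, 30 g, with brass (golden) blade, flat on the desk at any yaw. Head 40 (x) x 28 (y) x 11 (z) mm, white label on top; blade 9 mm wide (teeth add 4), 3 thick, at mid-height, along +x. Whole key 85 mm: from 20 mm behind this point to 65 ahead. x along the blade, z up; this point starts 5.5 mm up.
- yellow_steel_head (a point): Mid-point of the yellow plastic head of a loose key, 30 g, with steel (silvery) blade, flat on the desk at any yaw. Head 40 (x) x 28 (y) x 11 (z) mm, white label on top; blade 9 mm wide (teeth add 4), 3 thick, at mid-height, along +x. Whole key 85 mm: from 20 mm behind this point to 65 ahead. x along the blade, z up; this point starts 5.5 mm up.
- padlock_body (a point): Mid-point of the body of a loose dark steel padlock (brass disc on top), 140 g, flat on the desk at any yaw. Body 34 (x) x 40 (y) x 16 (z) mm; closed steel shackle (bar 6.4 mm thick, loop 32 wide) at mid-height along +x. Whole length 58 mm: from 17 mm behind this point to 41 ahead, z up; this point starts 8 mm up.
- blue_tray: Shallow open blue plastic tray for the two blue-headed keys, fixed. Outside 120 (x) x 150 (y) x 18 (z) mm, walls and floor 3 mm thick, so inside 114 x 144 mm, the floor's top 3 mm above the desk. Origin at the centre of its underside, on the desk; x and y along its sides, z up.
- yellow_tray: Shallow open yellow plastic tray for the two yellow-headed keys, fixed. Outside 120 (x) x 150 (y) x 18 (z) mm, walls and floor 3 mm thick, so inside 114 x 144 mm, the floor's top 3 mm above the desk. Origin at the centre of its underside, on the desk; x and y along its sides, z up.
- grey_tray: Shallow open grey plastic tray for the padlock, fixed. Outside 120 (x) x 150 (y) x 18 (z) mm, walls and floor 3 mm thick, so inside 114 x 144 mm, the floor's top 3 mm above the desk. Origin at the centre of its underside, on the desk; x and y along its sides, z up.
- pen_cup: Bystander, to be left where it is: loose black pen cup, 76 mm across, 95 mm tall, with pens reaching up to 150 mm. Origin at the centre of its underside.
- tape_roll: Bystander, to be left where it is: loose white roll of tape lying flat, 68 mm across, 24 mm tall. Origin at the centre of its underside.
There are look-alikes about, which are no part of the job. Leave any orange look-alike of the part that bears blue_steel_head alone.

How it is judged:
By the outcome, as a careful person would: the job done as asked, in the order asked, and still so for the second after the job is handed in, with the robot touching nothing.
It also fails if it takes over 120 s, if anything falls off the work surface, if the arm or the gripper's body presses on something with over 40 N, if the wrist force passes 120 N, or if a joint passes its speed limit or range.

### The arm

A 6-joint arm with a two-finger parallel gripper is mounted at the origin on the work surface. World frame = base frame: x ahead of the robot, y to its left, z up, the work surface at z = 0. Lengths are in m, angles in rad, forces in N, time in s.
With the tool pointing down it reaches from about 0.375 to 0.825 m from the base axis. Payload 5.5 kg.
Tool frame: the origin (TCP) lies on the centre line of the jaws, within the pads' length; the fingertips stand 17 mm ahead of it and the grasp point (between the pads) lies 2 mm behind it (tip_reach is the distance from the TCP to the fingertips, in m); z points along the fingers, y is the line along which they close (so a half turn about z gives the same grasp; the last joint's range is limited). The gripper opens to 85 mm and grips with 20 to 120 N. Pads are 22 mm wide; open, the fingers measure 114 mm over their backs; the gripper's body (76 mm by 85 mm) begins 54 mm behind the grasp point. The pads swing forward as they close: fully open they stand 13 mm farther back than shut.
Start: joints at [-1.242, 0.314, -0.047, 1.21, 0, 1.571], TCP at [0.194, -0.568, 0.248] pointing down, gripper open.
Joint ranges: [-2.67, 2.67], [-0.69, 1.73], [-1.03, 1.25], [-2.08, 2.16], [-1.42, 1.45], [-3.14, 3.14]. Speed limits (rad/s): [2.39, 2.39, 3.01, 3.14, 3.14, 3.14].

### API

Orientations are given as a unit quaternion [x, y, z, w].
In Python, from bench import sense, read_camera, camera_model, hand_in, outline_of, tip_reach gives the robot as it stands.
- The arm moves only by the shell command python3 -m pendant 'ROWS'. ROWS is JSON, a list of rows, each an object with "translation": the shift along the tool's x, y, z in cm, a list of three; "yaw": the turn about the tool's z in degrees; "grip": the finger opening in cm, from 0 to 8.54. In form: [{"translation": [dx, dy, dz], "yaw": yaw, "grip": grip}, ...]. A call has 1 to 20 rows; each row is the pose to reach, as a shift and turn from the pose commanded when the call began, along the tool's axes at that moment; what a row does not reach only later rows make up. A row lasts 1/8 s, in which the tool goes at most 62.5 mm and 10.7 degrees, less where a joint would pass 70% of its speed; a pose out of reach is approached as far as the arm can. A call with a gripper value outside its range is refused whole. The fingers move at their own pace and stop on an object; the grip force is fixed at half the most. Time passes only in rows, so rows that repeat a pose let the fingers close. It gives the time, the measured TCP pose, the force, the opening and the grip force at its end, in the units of the state.
- sense(): the state, without advancing time (a new reading comes with each control period).
- read_camera(name): name is "scene" or "top"; returns (picture, depth): 420x560x3 uint8, blue, green, red; 420x560 float32, m along the optical axis (not along the pixel's ray), 0 where there is no reading.
- camera_model(name): a dict with "vfov" (degrees; the focal length in pixels is half the picture's height over the tangent of half this angle, whatever the lens; pixels are square), "cx", "cy" (the principal point, pixels), "k1" (the pictures are not rectified: a ray, as slopes to the right and down, at radius r is drawn at 1 + k1 r^2 times it, then the intrinsics apply), "T" (4x4, takes a point from camera to world coordinates). Camera axes: x right, y down, z forward; pixel columns grow to the right and rows downward; lengths in m; the calibration is good to about 2 mm. A picture is of the moment at which its call begins. camera_model takes no time and is no camera call.
- hand_in(): hands the job in; it is judged then, once.
Trained networks look in the newest picture that a camera, given by its name, has taken for a name from the list of things; names that differ only in an ending like _2 or _b are one class to them, and where a whole thing is asked for, a point or a joint stands for the part that bears it (a point fixed in the world has none). Each returns a list of dicts, best first, with "score" (0 to 1); they miss things now and then, are a little off and sometimes report something else, mostly with a low value. They report only what shows in the picture. A call takes as long as a camera call. They do not tell look-alikes from the thing itself.
- outline_of(camera, target): "mask" (420x560 bool, what is visible of it) and "box" ([left, top, right, bottom] in pixels, round what is visible of it).
The state is a dict: "clock": time; "q": joint angles; "dq": joint speeds; "joint_torque": joint torques, N m; "position": TCP position; "tcp_rot": TCP orientation; "wrist_force": force on the tool from outside, world axes, zero at the start; "wrist_torque": the same for the moment, N m; "finger_gap": opening from 0.0 (shut) to 1.0 (fully open); "grasp_force": force on a finger pad.
Only numpy, scipy, OpenCV 4.12 (cv2) and the standard library are available. Lean on these libraries where they do the work, as an engineer would, in place of code of your own. Each camera call takes 0.05 s, during which the arm holds its last target. There are 200 camera calls.

## Working session

There is one attempt and no reset: what is moved stays moved. The work goes in short steps, Python scripts to look and compute and a shell command to move; the robot and the scene stay as the last step left them, time stands still between calls to the robot, and variables do not carry over. Pictures are saved under pics/ and viewed, at most 14 in all, crops included, and the job is handed in when it is done.

```bash
mkdir -p pics; cat > h.py <<'E'
import numpy as np, cv2
from bench import *
def snap(n,f=None):
    im,d=read_camera(n)
    if f: cv2.imwrite('pics/'+f,im)
    return im,d
def rays(n,uv):
    m=camera_model(n); f=210/np.tan(np.radians(m['vfov'])/2)
    K=np.array([[f,0,m['cx']],[0,f,m['cy']],[0,0,1]]); 
    p=cv2.undistortPoints(np.array(uv,float).reshape(-1,1,2),K,np.array([m['k1'],0,0,0,0.]))
    # model: drawn = (1+k1 r^2)*ray -> standard cv2 distortion
    p=p.reshape(-1,2); return np.c_[p,np.ones(len(p))],np.array(m['T'])
def onplane(n,uv,z):
    r,T=rays(n,uv); w=r@T[:3,:3].T; o=T[:3,3]
    return o+w*((z-o[2])/w[:,2])[:,None]
E
python3 - <<'E'
from h import *
for n in('scene','top'):
    snap(n,n+'0.png'); m=camera_model(n); print(n,m)
s=sense(); print(s['position'],s['tcp_rot'],s['clock'],tip_reach)
E
```

```text
scene {'vfov': 43.68195342423813, 'cx': 291.6338577139389, 'cy': 206.0528976738723, 'k1': 0.04392528165892578, 'T': array([[ 0.81702808,  0.3739112 , -0.43892543,  1.07475151],
       [ 0.57625575, -0.55573037,  0.59924374, -0.80325468],
       [-0.01986024, -0.74253227, -0.6695158 ,  0.91421527],
       [ 0.        ,  0.        ,  0.        ,  1.        ]])}
top {'vfov': 43.11103216422095, 'cx': 277.4747746628308, 'cy': 218.4082030698472, 'k1': -0.13059255803974745, 'T': array([[ 0.01532255, -0.98289903,  0.18350674,  0.2360798 ],
       [-0.99958925, -0.01950324, -0.02099899,  0.01707219],
       [ 0.02421886, -0.18310961, -0.98279414,  1.30289545],
       [ 0.        ,  0.        ,  0.        ,  1.        ]])}
[ 0.19357029 -0.56738686  0.24751901] [ 9.86522630e-01  1.63622998e-01 -1.30369125e-04 -7.73596286e-04] 0.1 0.017
```

View pics/top0.png

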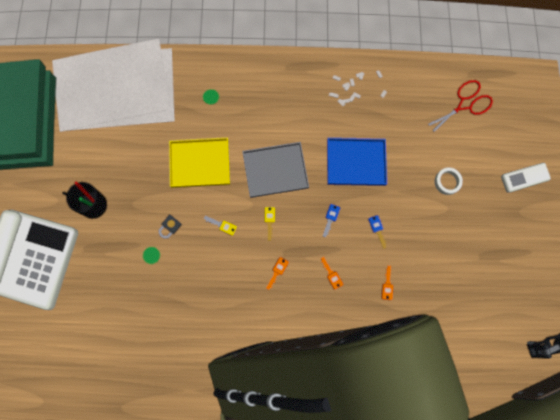

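View pics/scene0.png

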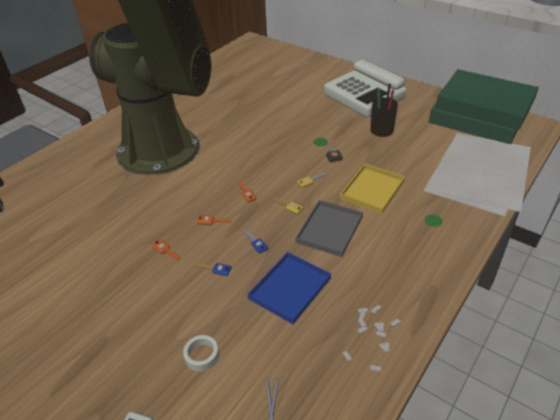

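The top view shows the yellow tray at (200,163), grey at (275,170), blue at (357,162), and the padlock at (170,225). The yellow keys are at (228,228) steel and (270,215) brass. The blue keys are at (332,213) steel and (376,225) brass. Three orange look-alikes lie below at rows 265–290.

```bash
cat > m.py <<'E'
from h import *
def pose(name,im,masks,cam):
    hsv=cv2.cvtColor(im,cv2.COLOR_BGR2HSV)
    for o in masks:
        m=o['mask']; 
        if m.sum()<20: continue
        v,u=np.nonzero(m); z=.0055 if 'head' in name else .008
        P=onplane(cam,np.c_[u,v],z)[:,:2]
        if 'tray' in name: 
            P=onplane(cam,np.c_[u,v],.009)[:,:2]
            r=cv2.minAreaRect((P*1000).astype(np.float32)); print(cam,name,round(o['score'],2),o['box'],r); continue
        c=P.mean(0); w,V=np.linalg.eigh(np.cov(P.T)); d=V[:,1]
        hm=m.copy()
        if 'head' in name:
            H=hsv[...,0]; hm&=(hsv[...,1]>150)&(((H>100)&(H<130)) if 'blue' in name else (H>24)&(H<36)&(hsv[...,2]>150))
            k=cv2.morphologyEx(hm.astype(np.uint8),cv2.MORPH_CLOSE,np.ones((5,5)))
            v,u=np.nonzero(k); hc=onplane(cam,np.c_[u,v],.008)[:,:2].mean(0) if len(u) else c*np.nan
        else: hc=c
        s=(P-c)@d
        if 'head' in name and (c-hc)@d<0: d=-d;s=-s
        if 'pad' in name and (np.percentile(s,98)+np.percentile(s,2))<0: d=-d;s=-s
        print(cam,name,round(o['score'],2),o['box'],'cen',c.round(4),'head',hc.round(4),'yaw',np.degrees(np.arctan2(d[1],d[0])).round(1),'ext',s.min().round(3),s.max().round(3))
if __name__=='__main__':
    for cam in('top','scene'):
        im,_=snap(cam)
        for n in ['blue_brass_head','blue_steel_head','yellow_brass_head','yellow_steel_head','padlock_body','blue_tray','yellow_tray','grey_tray']:
            pose(n,im,outline_of(cam,n)[:3],cam)
E
python3 m.py
python3 -c "
import cv2;i=cv2.imread('pics/top0.png')[120:300,130:410];cv2.imwrite('pics/c0.png',cv2.resize(i,None,fx=2.8,fy=2.8,interpolation=2))"
```

```text
top blue_brass_head 0.69 [370.9, 217.2, 385.1, 250.5] cen [ 0.4564 -0.2599] head [ 0.4701 -0.2548] yaw -161.1 ext -0.034 0.05
top blue_steel_head 0.69 [322.9, 200.3, 339.1, 232.9] cen [ 0.4837 -0.1439] head [ 0.4968 -0.1475] yaw 160.6 ext -0.035 0.051
top blue_steel_head 0.61 [264.0, 259.5, 289.3, 289.7] cen [ 0.3468 -0.012 ] head [nan nan] yaw 150.9 ext -0.033 0.048
top blue_steel_head 0.54 [378.1, 262.4, 393.7, 299.2] cen [ 0.3165 -0.2827] head [nan nan] yaw 174.7 ext -0.048 0.034
top yellow_brass_head 0.49 [263.1, 206.9, 272.1, 240.9] cen [0.4808 0.0105] head [0.4884 0.0103] yaw -177.4 ext -0.026 0.055
top yellow_steel_head 0.56 [205.7, 222.9, 235.6, 234.8] cen [0.458  0.1242] head [0.4529 0.1124] yaw 67.1 ext -0.031 0.048
top padlock_body 0.64 [160.4, 216.3, 181.7, 240.2] cen [0.4548 0.2552] head [0.4548 0.2552] yaw 159.3 ext -0.025 0.032
top blue_tray 0.9 [325.8, 138.4, 386.8, 188.0] ((630.0030517578125, -209.89878845214844), (156.68539428710938, 130.93540954589844), 89.72250366210938)
top yellow_tray 0.61 [168.1, 137.9, 229.6, 189.0] ((618.614013671875, 190.22665405273438), (12
[... 1249 characters left out ...]
031 0.05
scene padlock_body 0.62 [341.2, 164.4, 403.9, 215.4] cen [0.6177 0.1871] head [0.6177 0.1871] yaw 97.9 ext -0.088 0.094
scene padlock_body 0.47 [325.5, 147.1, 343.4, 163.7] cen [0.4518 0.2534] head [0.4518 0.2534] yaw 138.3 ext -0.031 0.036
scene blue_tray 0.94 [250.1, 255.0, 333.0, 323.8] ((629.75048828125, -209.79710388183594), (161.7613067626953, 130.235107421875), 89.97296905517578)
scene yellow_tray 0.65 [342.3, 160.4, 403.5, 215.3] ((616.50537109375, 190.3516845703125), (126.6961669921875, 175.96371459960938), 4.902250289916992)
scene grey_tray 0.76 [296.0, 196.7, 363.8, 257.1] ((602.2353515625, -3.7410430908203125), (126.33035278320312, 172.5360870361328), 11.205463409423828)
```

View pics/c0.png

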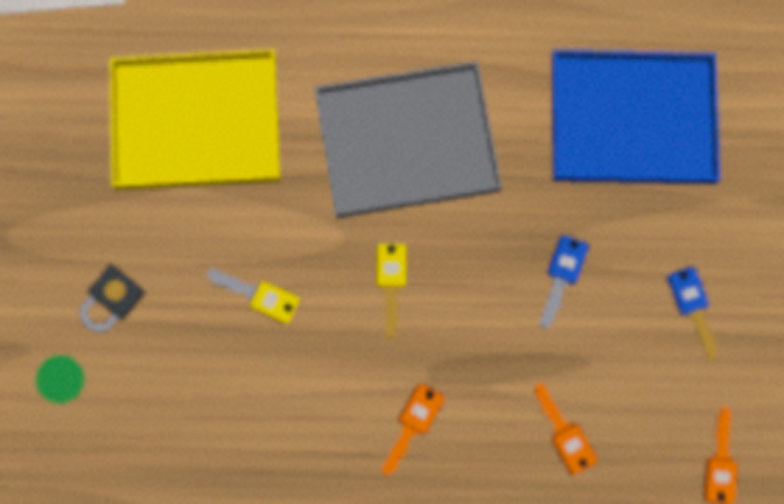

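The crop confirms the headings: both blue blades and the yellow brass blade point down the image (−x), the yellow steel blade points up-left, and the padlock shackle points down-left. I'll start with the blue brass key.

```bash
cat > go.py <<'E'
import sys,numpy as np
from scipy.spatial.transform import Rotation as R
from bench import sense
x,y,z,th=map(float,sys.argv[1:5]); s=sense(); A=R.from_quat(s['tcp_rot']).as_matrix()
cur=np.degrees(np.arctan2(A[1,0],A[0,0])); dy=(cur-th+90)%180-90
print('t',s['clock'],'pos',np.round(s['position'],4),'th',cur.round(1),'tilt',np.round(A[:,2],3),'q',np.round(s['q'],2),'F',np.round(s['wrist_force'],1),'gap',round(s['finger_gap']*85,1),'gf',s['grasp_force'])
print('TRANS cm',(A.T@(np.array([x,y,z])-s['position'])*100).round(2),'YAW',dy.round(1))
E
python3 go.py .469 -.256 .10 20
python3 - <<'E'
from h import *
print(onplane('top',[[269.6,214.6],[269.6,238.9]],.008)); print(onplane('top',[[171,223.6]],.016))
# padlock disc, yellow steel head/tip
print(onplane('top',[[130+273/2.8,120+301/2.8],[130+210/2.8,120+273/2.8]],.008))
E
```

```text
t 1.0 pos [ 0.1937 -0.5679  0.2483] th 18.8 tilt [ 0. -0. -1.] q [-1.24  0.31 -0.05  1.21  0.    1.57] F [-0.8 -0.4  0.1] gap 85.0 gf 0.0
TRANS cm [ 36.12 -20.63  14.83] YAW -1.2
[[0.48708367 0.00909104 0.008     ]
 [0.42619684 0.00799611 0.008     ]]
[[0.45818321 0.25128912 0.016     ]]
[[0.45259399 0.11239754 0.008     ]
 [0.47658748 0.16897719 0.008     ]]
```

```bash
python3 -m pendant '[{"translation":[18,-10.3,7],"yaw":-1,"grip":5},{"translation":[36.1,-20.6,14.8],"yaw":-1,"grip":5},{"translation":[36.1,-20.6,14.8],"yaw":-1,"grip":5},{"translation":[36.1,-20.6,14.8],"yaw":-1,"grip":5},{"translation":[36.1,-20.6,14.8],"yaw":-1,"grip":5},{"translation":[36.1,-20.6,14.8],"yaw":-1,"grip":5},{"translation":[36.1,-20.6,14.8],"yaw":-1,"grip":5},{"translation":[36.1,-20.6,14.8],"yaw":-1,"grip":5},{"translation":[36.1,-20.6,14.8],"yaw":-1,"grip":5},{"translation":[36.1,-20.6,14.8],"yaw":-1,"grip":5},{"translation":[36.1,-20.6,14.8],"yaw":-1,"grip":5},{"translation":[36.1,-20.6,14.8],"yaw":-1,"grip":5}]'; python3 go.py .469 -.256 .020 20; python3 -c "
from h import *; snap('scene','s1.png')"
```

```text
clock: 2.5
position: [0.4686, -0.2572, 0.1007]
tcp_rot: [0.985, 0.171, 0.0, 0.0]
wrist_force: [0.1, 1.2, -0.3]
finger_gap: 0.587
grasp_force: 0.0
t 2.5 pos [ 0.4686 -0.2572  0.1007] th 19.7 tilt [ 0.001 -0.    -1.   ] q [-0.5   0.3  -0.42  0.85 -0.    2.29] F [ 0.1  1.2 -0.3] gap 49.9 gf 0.0
TRANS cm [ 0.08 -0.1   8.07] YAW -0.3
```

View pics/s1.png

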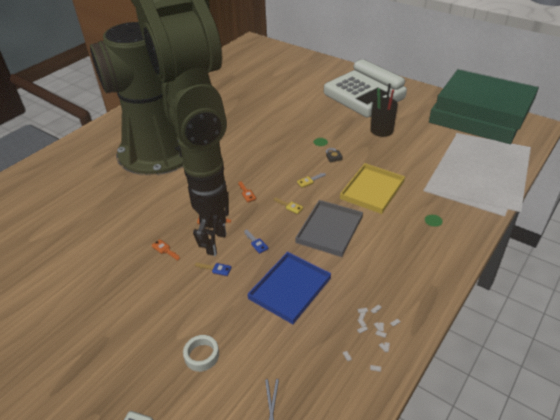

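The gripper is at about (212,235), hanging above the blue brass key at (220,269). Next I descend and close.

```bash
python3 -m pendant '[{"translation":[0.1,-0.1,4],"yaw":0,"grip":5},{"translation":[0.1,-0.1,6.5],"yaw":0,"grip":5},{"translation":[0.1,-0.1,7.5],"yaw":0,"grip":5},{"translation":[0.1,-0.1,8],"yaw":0,"grip":5},{"translation":[0.1,-0.1,8],"yaw":0,"grip":2},{"translation":[0.1,-0.1,8],"yaw":0,"grip":2},{"translation":[0.1,-0.1,8],"yaw":0,"grip":2},{"translation":[0.1,-0.1,8],"yaw":0,"grip":2},{"translation":[0.1,-0.1,8],"yaw":0,"grip":2}]'; python3 go.py .652 -.244 .10 0
```

```text
clock: 3.68
position: [0.4703, -0.2555, 0.0213]
tcp_rot: [0.985, 0.172, 0.001, 0.001]
wrist_force: [-0.3, 0.7, 6.6]
finger_gap: 0.303
grasp_force: 59.7
t 3.675 pos [ 0.4703 -0.2555  0.0213] th 19.8 tilt [ 0.002 -0.001 -1.   ] q [-0.5   0.39 -0.5   0.67 -0.    2.3 ] F [-0.3  0.7  6.6] gap 25.8 gf 59.68647301197052
TRANS cm [17.49  5.1  -7.84] YAW 19.8
```

```bash
python3 -m pendant '[{"translation":[0,0,-5],"yaw":0,"grip":2},{"translation":[5,1.5,-7.8],"yaw":10,"grip":2},{"translation":[10,3,-7.8],"yaw":19.8,"grip":2},{"translation":[14,4,-7.8],"yaw":19.8,"grip":2},{"translation":[17.5,5.1,-7.8],"yaw":19.8,"grip":2},{"translation":[17.5,5.1,-7.8],"yaw":19.8,"grip":2},{"translation":[17.5,5.1,-7.8],"yaw":19.8,"grip":2},{"translation":[17.5,5.1,-7.8],"yaw":19.8,"grip":2}]'; python3 go.py .652 -.244 .0245 0;  python3 -c "
from h import *; im,_=snap('scene'); cv2.imwrite('pics/s2.png',cv2.resize(im[180:340,150:390],None,fx=3,fy=3))"
```

```text
clock: 4.68
position: [0.6501, -0.2437, 0.0982]
tcp_rot: [1.0, 0.0, -0.001, -0.0]
wrist_force: [-0.3, -0.7, 0.4]
finger_gap: 0.302
grasp_force: 59.3
t 4.675 pos [ 0.6501 -0.2437  0.0982] th 0.0 tilt [-0.001  0.    -1.   ] q [-0.36  0.58 -0.    1.   -0.    2.78] F [-0.3 -0.7  0.4] gap 25.7 gf 59.29165542125702
TRANS cm [0.19 0.03 7.37] YAW 0.0
```

View pics/s2.png

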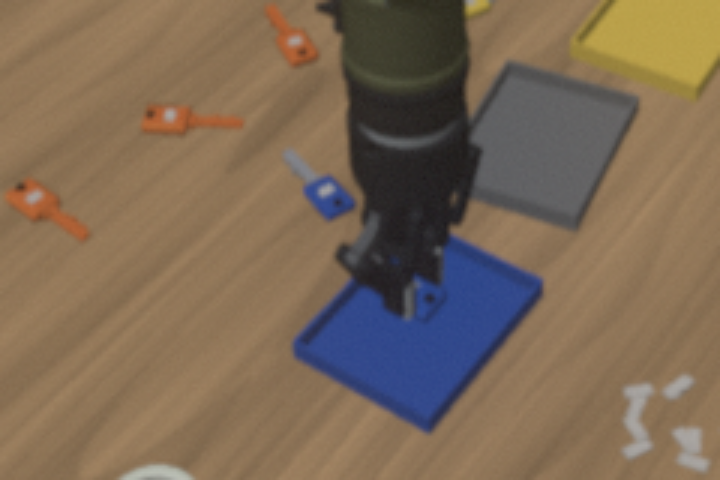

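The key is held level above the tray's right part, its head end at about (428,298) in the crop. Now I lower, release and lift.

```bash
python3 -m pendant '[{"translation":[0.2,0,4],"yaw":0,"grip":2},{"translation":[0.2,0,6.2],"yaw":0,"grip":2},{"translation":[0.2,0,7.1],"yaw":0,"grip":2},{"translation":[0.2,0,7.35],"yaw":0,"grip":2},{"translation":[0.2,0,7.35],"yaw":0,"grip":2},{"translation":[0.2,0,7.35],"yaw":0,"grip":3.7},{"translation":[0.2,0,7.35],"yaw":0,"grip":3.7},{"translation":[0.2,0,7.35],"yaw":0,"grip":3.7},{"translation":[0.2,0,6],"yaw":0,"grip":3.7},{"translation":[0.2,0,2],"yaw":0,"grip":3.7},{"translation":[0.2,0,0],"yaw":0,"grip":4},{"translation":[0.2,0,0],"yaw":0,"grip":5}]'; python3 go.py .496 -.148 .10 -19
```

```text
clock: 6.22
position: [0.6552, -0.2443, 0.1014]
tcp_rot: [1.0, 0.0, 0.002, 0.001]
wrist_force: [0.6, 0.1, -0.5]
finger_gap: 0.586
grasp_force: 0.0
t 6.225 pos [ 0.6552 -0.2443  0.1014] th 0.0 tilt [ 0.005 -0.002 -1.   ] q [-0.36  0.58  0.01  1.    0.    2.78] F [ 0.6  0.1 -0.5] gap 49.8 gf 0.0
TRANS cm [-15.92  -9.64   0.05] YAW 19.0
```

```bash
python3 -m pendant '[{"translation":[-5,-3,0],"yaw":-10,"grip":5},{"translation":[-10,-6,0],"yaw":-20,"grip":5},{"translation":[-15,-9,0],"yaw":-30,"grip":5},{"translation":[-15.9,-9.6,0],"yaw":-40,"grip":5},{"translation":[-15.9,-9.6,0],"yaw":-50,"grip":5},{"translation":[-15.9,-9.6,0],"yaw":-60,"grip":5},{"translation":[-15.9,-9.6,0],"yaw":-70,"grip":5},{"translation":[-15.9,-9.6,0],"yaw":-80,"grip":5},{"translation":[-15.9,-9.6,0],"yaw":-90,"grip":5},{"translation":[-15.9,-9.6,0],"yaw":-100,"grip":5},{"translation":[-15.9,-9.6,0],"yaw":-110,"grip":5},{"translation":[-15.9,-9.6,0],"yaw":-120,"grip":5},{"translation":[-15.9,-9.6,0],"yaw":-130,"grip":5},{"translation":[-15.9,-9.6,0],"yaw":-140,"grip":5},{"translation":[-15.9,-9.6,0],"yaw":-150,"grip":5},{"translation":[-15.9,-9.6,0],"yaw":-160,"grip":5},{"translation":[-15.9,-9.6,0],"yaw":-161,"grip":5},{"translation":[-15.9,-9.6,0],"yaw":-161,"grip":5}]'; python3 go.py .496 -.148 .021 161; python3 -c "
from h import *; im,_=snap('scene'); cv2.imwrite('pics/s3.png',cv2.resize(im[180:340,150:390],None,fx=3,fy=3))"
```

```text
clock: 8.48
position: [0.494, -0.1476, 0.0979]
tcp_rot: [0.166, 0.986, 0.0, -0.0]
wrist_force: [0.8, 0.7, 0.6]
finger_gap: 0.588
grasp_force: 0.0
t 8.475 pos [ 0.494  -0.1476  0.0979] th 160.9 tilt [-0.001  0.    -1.   ] q [-0.29  0.27 -0.47  0.83 -0.    0.04] F [0.8 0.7 0.6] gap 49.9 gf 0.0
TRANS cm [-0.21  0.03  7.69] YAW -0.1
```

View pics/s3.png

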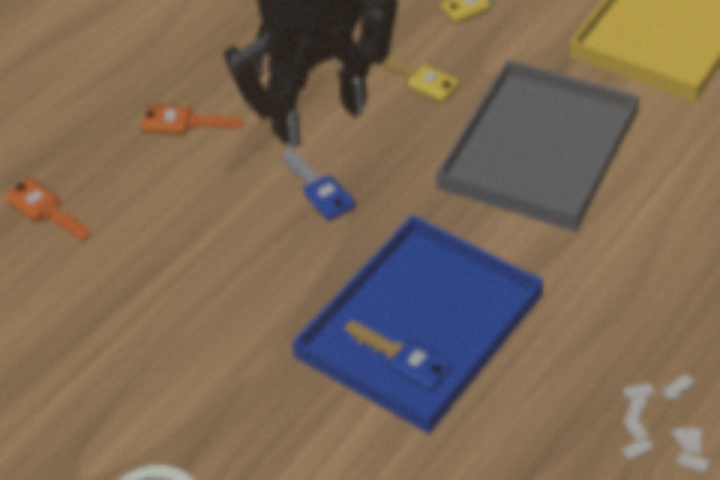

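The blue brass key lies flat in the tray, with its head at (428,365) in the crop, well inside the walls. Now the blue steel key.

```bash
python3 -m pendant '[{"translation":[-0.2,0,4],"yaw":0,"grip":5},{"translation":[-0.2,0,6.2],"yaw":0,"grip":5},{"translation":[-0.2,0,7.2],"yaw":0,"grip":5},{"translation":[-0.2,0,7.7],"yaw":0,"grip":5},{"translation":[-0.2,0,7.7],"yaw":0,"grip":2},{"translation":[-0.2,0,7.7],"yaw":0,"grip":2},{"translation":[-0.2,0,7.7],"yaw":0,"grip":2},{"translation":[-0.2,0,7.7],"yaw":0,"grip":2},{"translation":[-0.2,0,7.7],"yaw":0,"grip":2}]'; python3 go.py .652 -.176 .10 180
```

```text
clock: 9.65
position: [0.497, -0.1486, 0.0222]
tcp_rot: [0.165, 0.986, -0.0, 0.001]
wrist_force: [-1.5, 0.6, 6.1]
finger_gap: 0.301
grasp_force: 59.7
t 9.65 pos [ 0.497  -0.1486  0.0222] th 161.0 tilt [ 0.002 -0.    -1.   ] q [-0.29  0.37 -0.54  0.66  0.    0.04] F [-1.5  0.6  6.1] gap 25.6 gf 59.68942880630493
TRANS cm [-15.56   2.45  -7.76] YAW -19.0
```

```bash
python3 -m pendant '[{"translation":[0,0,-5],"yaw":0,"grip":2},{"translation":[-5,0.8,-7.8],"yaw":-10,"grip":2},{"translation":[-10,1.6,-7.8],"yaw":-19,"grip":2},{"translation":[-14,2.2,-7.8],"yaw":-19,"grip":2},{"translation":[-15.6,2.5,-7.8],"yaw":-19,"grip":2},{"translation":[-15.6,2.5,-7.8],"yaw":-19,"grip":2},{"translation":[-15.6,2.5,-7.8],"yaw":-19,"grip":2},{"translation":[-15.6,2.5,-7.8],"yaw":-19,"grip":2}]'; python3 go.py .652 -.176 .025 180
```

```text
clock: 10.65
position: [0.6509, -0.1753, 0.0994]
tcp_rot: [-0.0, 1.0, 0.0, -0.0]
wrist_force: [0.5, -0.6, -1.0]
finger_gap: 0.3
grasp_force: 59.3
t 10.65 pos [ 0.6509 -0.1753  0.0994] th -180.0 tilt [-0.001  0.    -1.   ] q [-0.26  0.54 -0.06  0.97 -0.   -0.26] F [ 0.5 -0.6 -1. ] gap 25.5 gf 59.25092160701752
TRANS cm [-0.11 -0.07  7.44] YAW 0.0
```

```bash
python3 -m pendant '[{"translation":[-0.1,-0.1,4],"yaw":0,"grip":2},{"translation":[-0.1,-0.1,6.2],"yaw":0,"grip":2},{"translation":[-0.1,-0.1,7.2],"yaw":0,"grip":2},{"translation":[-0.1,-0.1,7.45],"yaw":0,"grip":2},{"translation":[-0.1,-0.1,7.45],"yaw":0,"grip":2},{"translation":[-0.1,-0.1,7.45],"yaw":0,"grip":3.7},{"translation":[-0.1,-0.1,7.45],"yaw":0,"grip":3.7},{"translation":[-0.1,-0.1,7.45],"yaw":0,"grip":3.7},{"translation":[-0.1,-0.1,6],"yaw":0,"grip":3.7},{"translation":[-0.1,-0.1,2],"yaw":0,"grip":3.7},{"translation":[-0.1,-0.1,0],"yaw":0,"grip":4},{"translation":[-0.1,-0.1,0],"yaw":0,"grip":5}]'; python3 go.py .488 .009 .10 -179
```

```text
clock: 12.15
position: [0.6548, -0.1769, 0.1024]
tcp_rot: [-0.0, 1.0, -0.001, 0.002]
wrist_force: [-0.4, -0.0, -1.0]
finger_gap: 0.586
grasp_force: 0.0
t 12.15 pos [ 0.6548 -0.1769  0.1024] th -180.0 tilt [ 0.005 -0.001 -1.   ] q [-0.26  0.54 -0.05  0.98  0.   -0.26] F [-0.4 -0.  -1. ] gap 49.8 gf 0.0
TRANS cm [16.67 18.61  0.13] YAW -1.0
```

```bash
python3 -m pendant '[{"translation":[4,5,0],"yaw":-1,"grip":5},{"translation":[8,9,0],"yaw":-1,"grip":5},{"translation":[12,13.5,0],"yaw":-1,"grip":5},{"translation":[15,17,0],"yaw":-1,"grip":5},{"translation":[16.4,18.6,0],"yaw":-1,"grip":5},{"translation":[16.4,18.6,0],"yaw":-1,"grip":5},{"translation":[16.4,18.6,0],"yaw":-1,"grip":5},{"translation":[16.4,18.6,0],"yaw":-1,"grip":5}]'; python3 go.py .488 .009 .021 -179; python3 -c "
from h import *; im,_=snap('scene'); cv2.imwrite('pics/s4.png',cv2.resize(im[150:330,180:420],None,fx=3,fy=3))"
```

```text
clock: 13.15
position: [0.4898, 0.0086, 0.0993]
tcp_rot: [-0.008, 1.0, -0.0, 0.0]
wrist_force: [-0.2, -0.0, -0.1]
finger_gap: 0.589
grasp_force: 0.0
t 13.15 pos [0.4898 0.0086 0.0993] th -179.0 tilt [ 0.001 -0.    -1.   ] q [ 0.02  0.22 -0.53  0.82 -0.    0.  ] F [-0.2 -0.  -0.1] gap 50.0 gf 0.0
TRANS cm [0.19 0.04 7.83] YAW -0.0
```

View pics/s4.png

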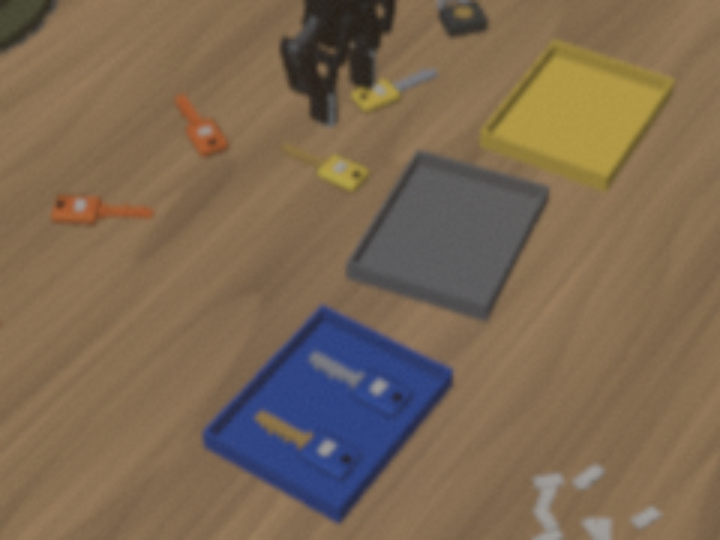

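Both blue keys lie side by side in the blue tray, heads at (385,395) and (330,455) in the crop, clear of each other and the walls. Next is the yellow brass key.

```bash
python3 -m pendant '[{"translation":[0.2,0,4],"yaw":0,"grip":5},{"translation":[0.2,0,6.2],"yaw":0,"grip":5},{"translation":[0.2,0,7.3],"yaw":0,"grip":5},{"translation":[0.2,0,7.8],"yaw":0,"grip":5},{"translation":[0.2,0,7.8],"yaw":0,"grip":2},{"translation":[0.2,0,7.8],"yaw":0,"grip":2},{"translation":[0.2,0,7.8],"yaw":0,"grip":2},{"translation":[0.2,0,7.8],"yaw":0,"grip":2},{"translation":[0.2,0,7.8],"yaw":0,"grip":2}]'; python3 go.py .641 .157 .10 -177
```

```text
clock: 14.32
position: [0.4876, 0.0094, 0.0221]
tcp_rot: [-0.009, 1.0, -0.0, 0.001]
wrist_force: [-0.4, -0.3, 6.4]
finger_gap: 0.301
grasp_force: 59.7
t 14.325 pos [0.4876 0.0094 0.0221] th -179.0 tilt [ 0.002 -0.    -1.   ] q [ 0.02  0.32 -0.61  0.63 -0.    0.  ] F [-0.4 -0.3  6.4] gap 25.6 gf 59.664108753204346
TRANS cm [-15.62  14.47  -7.76] YAW -2.0
```

```bash
python3 -m pendant '[{"translation":[0,0,-5],"yaw":0,"grip":2},{"translation":[-4,3.6,-7.8],"yaw":-2,"grip":2},{"translation":[-8,7.3,-7.8],"yaw":-2,"grip":2},{"translation":[-12,11,-7.8],"yaw":-2,"grip":2},{"translation":[-15,14,-7.8],"yaw":-2,"grip":2},{"translation":[-15.6,14.5,-7.8],"yaw":-2,"grip":2},{"translation":[-15.6,14.5,-7.8],"yaw":-2,"grip":2},{"translation":[-15.6,14.5,-7.8],"yaw":-2,"grip":2},{"translation":[-15.6,14.5,-7.8],"yaw":-2,"grip":2}]'; python3 go.py .641 .157 .025 -177
```

```text
clock: 15.45
position: [0.6394, 0.1563, 0.0995]
tcp_rot: [-0.026, 1.0, -0.0, -0.0]
wrist_force: [0.2, 0.6, -0.2]
finger_gap: 0.308
grasp_force: 59.2
t 15.45 pos [0.6394 0.1563 0.0995] th -177.0 tilt [-0. -0. -1.] q [ 0.24  0.51 -0.1   0.96 -0.    0.19] F [ 0.2  0.6 -0.2] gap 26.2 gf 59.212451577186584
TRANS cm [-0.16  0.07  7.45] YAW -0.0
```

```bash
python3 -m pendant '[{"translation":[-0.2,0,4],"yaw":0,"grip":2},{"translation":[-0.2,0,6.2],"yaw":0,"grip":2},{"translation":[-0.2,0,7.2],"yaw":0,"grip":2},{"translation":[-0.2,0,7.45],"yaw":0,"grip":2},{"translation":[-0.2,0,7.45],"yaw":0,"grip":2},{"translation":[-0.2,0,7.45],"yaw":0,"grip":3.7},{"translation":[-0.2,0,7.45],"yaw":0,"grip":3.7},{"translation":[-0.2,0,7.45],"yaw":0,"grip":3.7},{"translation":[-0.2,0,6],"yaw":0,"grip":3.7},{"translation":[-0.2,0,2],"yaw":0,"grip":3.7},{"translation":[-0.2,0,0],"yaw":0,"grip":4},{"translation":[-0.2,0,0],"yaw":0,"grip":5}]'; python3 go.py .4525 .112 .10 -112.5
```

```text
clock: 16.95
position: [0.644, 0.1578, 0.1023]
tcp_rot: [-0.027, 1.0, 0.001, 0.002]
wrist_force: [0.3, 0.2, -0.3]
finger_gap: 0.587
grasp_force: 0.0
t 16.95 pos [0.644  0.1578 0.1023] th -177.0 tilt [ 0.005  0.001 -1.   ] q [ 0.24  0.51 -0.09  0.96 -0.    0.19] F [ 0.3  0.2 -0.3] gap 49.9 gf 0.0
TRANS cm [19.37 -3.56  0.13] YAW -64.5
```

```bash
python3 -m pendant '[{"translation":[5,-1,0],"yaw":-10,"grip":5},{"translation":[10,-2,0],"yaw":-20,"grip":5},{"translation":[15,-3,0],"yaw":-30,"grip":5},{"translation":[19.1,-3.5,0],"yaw":-40,"grip":5},{"translation":[19.1,-3.5,0],"yaw":-50,"grip":5},{"translation":[19.1,-3.5,0],"yaw":-60,"grip":5},{"translation":[19.1,-3.5,0],"yaw":-64.5,"grip":5},{"translation":[19.1,-3.5,0],"yaw":-64.5,"grip":5},{"translation":[19.1,-3.5,0],"yaw":-64.5,"grip":5}]'; python3 go.py .4525 .112 .021 -112.5; python3 -c "
from h import *; im,_=snap('scene'); cv2.imwrite('pics/s5.png',cv2.resize(im[130:270,250:430],None,fx=4,fy=4))"
```

```text
clock: 18.08
position: [0.4529, 0.1122, 0.0989]
tcp_rot: [-0.555, 0.832, 0.0, -0.0]
wrist_force: [1.2, 0.1, -0.9]
finger_gap: 0.582
grasp_force: 0.0
t 18.075 pos [0.4529 0.1122 0.0989] th -112.5 tilt [-0.001 -0.    -1.   ] q [ 0.24  0.19 -0.58  0.81  0.   -0.93] F [ 1.2  0.1 -0.9] gap 49.5 gf 0.0
TRANS cm [0.03 0.03 7.79] YAW -0.0
```

View pics/s5.png

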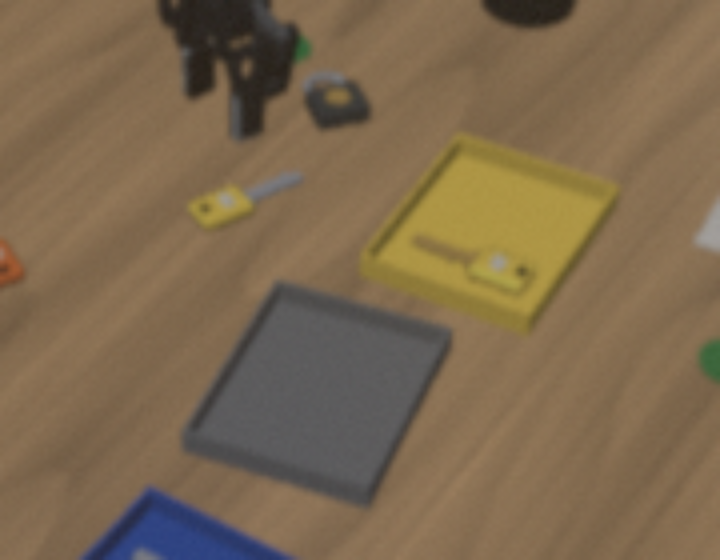

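The yellow brass key lies flat in the yellow tray, its head at (505,268) in the crop. Now the yellow steel key.

```bash
python3 -m pendant '[{"translation":[0,0,4],"yaw":0,"grip":5},{"translation":[0,0,6.2],"yaw":0,"grip":5},{"translation":[0,0,7.3],"yaw":0,"grip":5},{"translation":[0,0,7.8],"yaw":0,"grip":5},{"translation":[0,0,7.8],"yaw":0,"grip":2},{"translation":[0,0,7.8],"yaw":0,"grip":2},{"translation":[0,0,7.8],"yaw":0,"grip":2},{"translation":[0,0,7.8],"yaw":0,"grip":2},{"translation":[0,0,7.8],"yaw":0,"grip":2}]'; python3 go.py .594 .223 .10 -177
```

```text
clock: 19.25
position: [0.454, 0.1125, 0.0221]
tcp_rot: [-0.556, 0.831, -0.0, 0.001]
wrist_force: [-0.7, 0.0, 6.8]
finger_gap: 0.302
grasp_force: 59.7
t 19.25 pos [0.454  0.1125 0.0221] th -112.5 tilt [ 0.002  0.    -1.   ] q [ 0.24  0.29 -0.66  0.62 -0.   -0.94] F [-0.7  0.   6.8] gap 25.7 gf 59.70470488071442
TRANS cm [-15.57  -8.72  -7.76] YAW 64.5
```

```bash
python3 -m pendant '[{"translation":[0,0,-5],"yaw":0,"grip":2},{"translation":[-3,-1.7,-7.8],"yaw":10,"grip":2},{"translation":[-6,-3.4,-7.8],"yaw":20,"grip":2},{"translation":[-9,-5,-7.8],"yaw":30,"grip":2},{"translation":[-12,-6.8,-7.8],"yaw":40,"grip":2},{"translation":[-14.5,-8.1,-7.8],"yaw":50,"grip":2},{"translation":[-15.6,-8.7,-7.8],"yaw":60,"grip":2},{"translation":[-15.6,-8.7,-7.8],"yaw":64.5,"grip":2},{"translation":[-15.6,-8.7,-7.8],"yaw":64.5,"grip":2},{"translation":[-15.6,-8.7,-7.8],"yaw":64.5,"grip":2}]'; python3 go.py .594 .223 .025 -177
```

```text
clock: 20.5
position: [0.593, 0.2231, 0.0992]
tcp_rot: [-0.027, 1.0, -0.0, -0.0]
wrist_force: [0.1, -0.3, -0.6]
finger_gap: 0.299
grasp_force: 59.3
t 20.5 pos [0.593  0.2231 0.0992] th -176.9 tilt [-0. -0. -1.] q [ 0.36  0.47 -0.17  0.93 -0.    0.31] F [ 0.1 -0.3 -0.6] gap 25.4 gf 59.282662868499756
TRANS cm [-0.1  -0.01  7.42] YAW 0.1
```

```bash
python3 -m pendant '[{"translation":[-0.1,0,4],"yaw":0,"grip":2},{"translation":[-0.1,0,6.2],"yaw":0,"grip":2},{"translation":[-0.1,0,7.2],"yaw":0,"grip":2},{"translation":[-0.1,0,7.4],"yaw":0,"grip":2},{"translation":[-0.1,0,7.4],"yaw":0,"grip":2},{"translation":[-0.1,0,7.4],"yaw":0,"grip":3.7},{"translation":[-0.1,0,7.4],"yaw":0,"grip":3.7},{"translation":[-0.1,0,7.4],"yaw":0,"grip":3.7},{"translation":[-0.1,0,6],"yaw":0,"grip":3.7},{"translation":[-0.1,0,2],"yaw":0,"grip":3.7},{"translation":[-0.1,0,0],"yaw":0,"grip":4},{"translation":[-0.1,0,0],"yaw":0,"grip":6.5}]'; python3 go.py .457 .251 .10 142
```

```text
clock: 22.0
position: [0.596, 0.2239, 0.1021]
tcp_rot: [-0.026, 1.0, 0.001, 0.002]
wrist_force: [-0.2, 0.0, -0.2]
finger_gap: 0.665
grasp_force: 0.0
t 22.0 pos [0.596  0.2239 0.1021] th -177.0 tilt [ 0.004  0.002 -1.   ] q [ 0.36  0.47 -0.17  0.93  0.    0.31] F [-0.2  0.  -0.2] gap 56.5 gf 0.0
TRANS cm [13.74  3.44  0.16] YAW 41.0
```

```bash
python3 -m pendant '[{"translation":[5,1.2,0],"yaw":10,"grip":6.5},{"translation":[10,2.4,0],"yaw":20,"grip":6.5},{"translation":[13.6,3.4,0],"yaw":30,"grip":6.5},{"translation":[13.6,3.4,0],"yaw":41,"grip":6.5},{"translation":[13.6,3.4,0],"yaw":41,"grip":6.5},{"translation":[13.6,3.4,0],"yaw":41,"grip":6.5},{"translation":[13.6,3.4,0],"yaw":41,"grip":6.5}]'; python3 go.py .457 .251 .021 142; python3 -c "
from h import *; im,_=snap('scene'); cv2.imwrite('pics/s6.png',cv2.resize(im[100:240,250:430],None,fx=4,fy=4))"
```

```text
clock: 22.88
position: [0.457, 0.2498, 0.0991]
tcp_rot: [0.325, 0.946, -0.0, -0.0]
wrist_force: [0.2, -0.2, -0.4]
finger_gap: 0.761
grasp_force: 0.0
t 22.875 pos [0.457  0.2498 0.0991] th 142.1 tilt [-0. -0. -1.] q [ 0.5   0.28 -0.46  0.84 -0.    1.16] F [ 0.2 -0.2 -0.4] gap 64.7 gf 0.0
TRANS cm [0.07 0.1  7.81] YAW 0.1
```

View pics/s6.png

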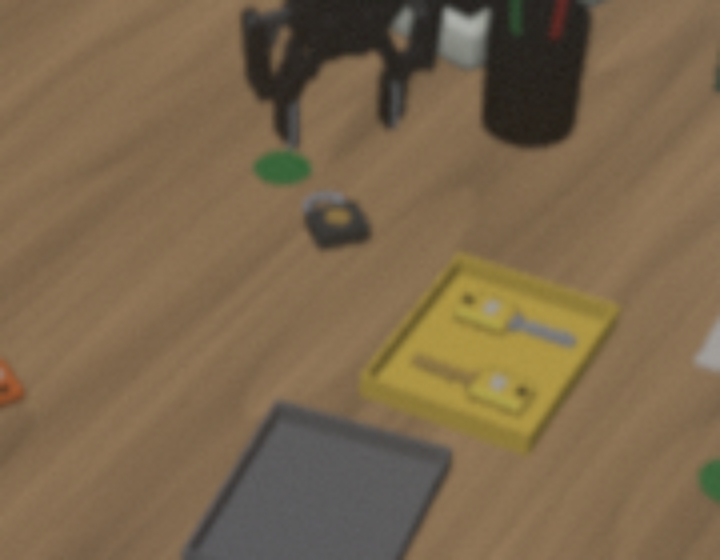

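Both yellow keys lie side by side in the yellow tray, heads at (487,310) and (505,390) in the crop, not touching. Now the padlock at (337,222).

```bash
python3 -m pendant '[{"translation":[0.1,0.1,4],"yaw":0,"grip":6.5},{"translation":[0.1,0.1,6.2],"yaw":0,"grip":6.5},{"translation":[0.1,0.1,7.3],"yaw":0,"grip":6.5},{"translation":[0.1,0.1,7.8],"yaw":0,"grip":6.5},{"translation":[0.1,0.1,7.8],"yaw":0,"grip":3},{"translation":[0.1,0.1,7.8],"yaw":0,"grip":3},{"translation":[0.1,0.1,7.8],"yaw":0,"grip":3},{"translation":[0.1,0.1,7.8],"yaw":0,"grip":3},{"translation":[0.1,0.1,7.8],"yaw":0,"grip":3}]'; python3 go.py .615 -.002 .10 -171
```

```text
clock: 24.05
position: [0.4573, 0.2518, 0.0224]
tcp_rot: [0.325, 0.946, 0.001, 0.001]
wrist_force: [-0.8, -0.5, 6.5]
finger_gap: 0.451
grasp_force: 61.1
t 24.05 pos [0.4573 0.2518 0.0224] th 142.0 tilt [ 0.002  0.001 -1.   ] q [ 0.5   0.37 -0.53  0.66 -0.    1.17] F [-0.8 -0.5  6.5] gap 38.4 gf 61.059415340423584
TRANS cm [-28.05 -10.3   -7.76] YAW -47.0
```

```bash
python3 -m pendant '[{"translation":[0,0,-5],"yaw":0,"grip":3},{"translation":[-4,-1.5,-7.8],"yaw":-10,"grip":3},{"translation":[-9,-3.3,-7.8],"yaw":-20,"grip":3},{"translation":[-14,-5.1,-7.8],"yaw":-30,"grip":3},{"translation":[-19,-7,-7.8],"yaw":-40,"grip":3},{"translation":[-24,-8.8,-7.8],"yaw":-47,"grip":3},{"translation":[-28,-10.3,-7.8],"yaw":-47,"grip":3},{"translation":[-28,-10.3,-7.8],"yaw":-47,"grip":3},{"translation":[-28,-10.3,-7.8],"yaw":-47,"grip":3},{"translation":[-28,-10.3,-7.8],"yaw":-47,"grip":3}]'; python3 go.py .615 -.002 .025 -171
```

```text
clock: 25.3
position: [0.6131, -0.0011, 0.0992]
tcp_rot: [-0.079, 0.997, 0.0, -0.0]
wrist_force: [0.0, -0.1, -0.8]
finger_gap: 0.451
grasp_force: 61.3
t 25.3 pos [ 0.6131 -0.0011  0.0992] th -170.9 tilt [-0.001  0.    -1.   ] q [-0.    0.43 -0.23  0.91  0.   -0.16] F [ 0.  -0.1 -0.8] gap 38.3 gf 61.26040577888489
TRANS cm [-0.18 -0.13  7.42] YAW 0.1
```

```bash
python3 -m pendant '[{"translation":[-0.2,-0.1,4],"yaw":0,"grip":3},{"translation":[-0.2,-0.1,6.2],"yaw":0,"grip":3},{"translation":[-0.2,-0.1,7.2],"yaw":0,"grip":3},{"translation":[-0.2,-0.1,7.4],"yaw":0,"grip":3},{"translation":[-0.2,-0.1,7.4],"yaw":0,"grip":3},{"translation":[-0.2,-0.1,7.4],"yaw":0,"grip":5.5},{"translation":[-0.2,-0.1,7.4],"yaw":0,"grip":5.5},{"translation":[-0.2,-0.1,7.4],"yaw":0,"grip":5.5},{"translation":[-0.2,-0.1,7.4],"yaw":0,"grip":5.5},{"translation":[-0.2,-0.1,6],"yaw":0,"grip":5.5},{"translation":[-0.2,-0.1,2],"yaw":0,"grip":5.5},{"translation":[0,0,-4],"yaw":0,"grip":5.5},{"translation":[5,0,-8],"yaw":0,"grip":5.5},{"translation":[10,0,-10],"yaw":0,"grip":5.5},{"translation":[14,0,-10],"yaw":0,"grip":5.5},{"translation":[14,0,-10],"yaw":0,"grip":5.5},{"translation":[14,0,-10],"yaw":0,"grip":5.5},{"translation":[14,0,-10],"yaw":0,"grip":5.5}]'; python3 -c "
from h import *; im,_=snap('scene'); cv2.imwrite('pics/s7.png',cv2.resize(im[120:340,180:430],None,fx=2.7,fy=2.7))
im,_=snap('top'); cv2.imwrite('pics/t7.png',cv2.resize(im[120:310,130:410],None,fx=2.8,fy=2.8)); print(sense()['grasp_force'])"
```

```text
clock: 27.55
position: [0.4768, -0.0239, 0.1995]
tcp_rot: [-0.079, 0.997, -0.0, 0.0]
wrist_force: [0.7, -0.5, -0.0]
finger_gap: 0.641
grasp_force: 0.0
0.0
```

View pics/s7.png

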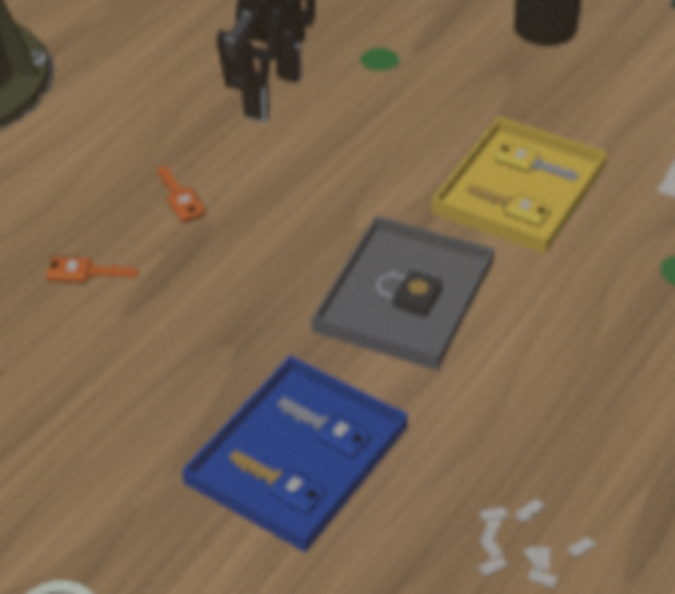

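View pics/t7.png

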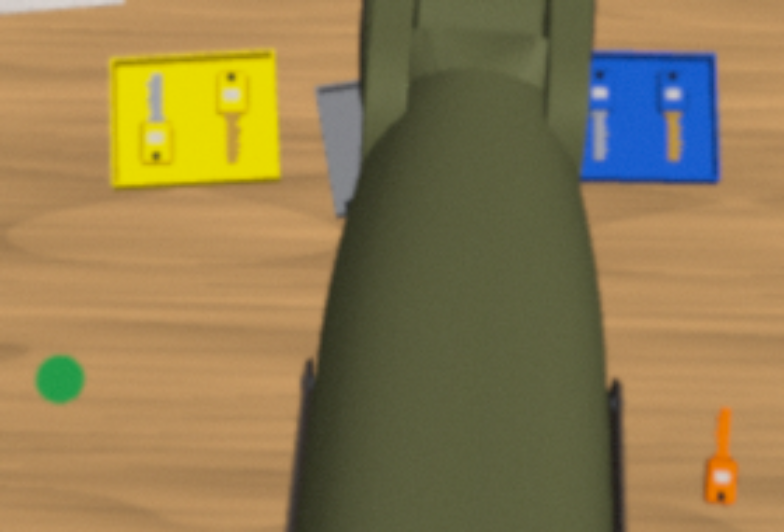

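Both views show all four keys flat and apart in their own trays. In the scene crop the padlock lies flat in the grey tray at (415,290), and the orange look-alikes are untouched.

```bash
python3 -c "from bench import hand_in; print(hand_in())"
```

```text
the job is handed in; nothing more can be done
None
```

The job is handed in at about 28 s on the robot's clock: all four keys and the padlock lie flat in their trays, the keys of each pair are apart, and the arm never touched the pen cup, tape roll or orange look-alikes.

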